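Stack a kernel tote without nesting it

ROBOT

A 6-joint arm with a two-finger parallel gripper is mounted at the origin on the work surface. World frame = base frame: x ahead of the robot, y to its left, z up, the work surface at z = 0. Lengths are in m, angles in degrees, forces in N, time in s.
With the tool pointing down it reaches from about 0.4 to 0.825 m from the base axis. Payload 7 kg.
Tool frame: the origin (TCP) lies at the very end of the fingers, on their centre line; the grasp point (between the pads) lies 19 mm behind it (ctrl.hold_point_z is the distance from the TCP to the grasp point, in m); z points along the fingers, y is the line along which they close (so a half turn about z gives the same grasp; the last joint's range is limited). The gripper opens to 88 mm and grips with 3 to 60 N. Pads are 19 mm wide; open, the fingers measure 130 mm over their backs; the gripper's body (78 mm by 193 mm) begins 47 mm behind the grasp point.
Start: joints at [89.846, 20.546, 0.682, 0, -70.136, -16.507], TCP at [0.194, 0.647, 0.227] pointing down, gripper open.
Joint ranges: [-176.03, 176.03], [-82.01, 121.73], [-58.28, 71.71], [-173.87, 95.51], [-174.79, -0.11], [-173.66, 173.66]. Speed limits (degrees/s): [136.94, 136.94, 172.46, 180, 180, 180].

INTERFACE

Orientations are given as [roll, pitch, yaw] about the fixed x, y, z axes, in that order (R = Rz(yaw) Ry(pitch) Rx(roll)).
In Python, from plant import sensors, viewer, workorder, ctrl gives the robot as it stands.
- The arm moves only by the shell command python3 -m pendant 'ROWS'. ROWS is JSON, a list of rows, each a list of 3 entries, a list of its own where there are three numbers: the opening, from -1 (shut) to 1 (fully open), so that 0 is half open, then the shift along the tool's x, y, z in m, then the turn, a rotation vector about the tool's x, y, z in degrees. A call has 1 to 10 rows; each row is the pose to reach, as a shift and turn from the pose commanded when the call began, along the tool's axes at that moment; what a row does not reach only later rows make up. A row lasts 1/12 s, in which the tool goes at most 41.7 mm and 7.16 degrees, less where a joint would pass 70% of its speed; a pose out of reach is approached as far as the arm can. A call with a gripper value outside its range is refused whole. The fingers move at their own pace and stop on an object; the grip force is fixed at half the most. Time passes only in rows, so rows that repeat a pose let the fingers close. It gives the time, the measured TCP pose, the force, the opening and the grip force at its end, in the units of the state.
- sensors.get_obs(): the state, without advancing time (a new reading comes with each control period).
- viewer.snapshot(name): name is "side" or "top" or "wrist"; returns the picture (400x640x3 uint8, red, green, blue); there is no depth.
- viewer.camera_params(name): a dict with "fx", "fy", "cx", "cy" (pixels), "dist" ([k1, k2, p1, p2, k3] as OpenCV has them; the pictures are not rectified), "extrinsics" (4x4, takes a point from world to camera coordinates). Camera axes: x right, y up, looking along -z (the intrinsics and any distortion apply to the point x, -y, -z); pixel columns grow to the right and rows downward; lengths in m; the calibration is good to about 2 mm. A picture is of the moment at which its call begins: read the wrist's pose just before it. camera_params takes no time and is no camera call; for the wrist camera it gives the pose at the moment of the call.
- workorder.close_job(): hands the job in; it is judged then, once.
The state is a dict: "clock": time; "joint_pos": joint angles; "qvel": joint speeds; "tau": joint torques, N m; "tool_pos": TCP position; "orientation": TCP orientation; "force": force on the tool from outside, world axes, zero at the start; "moment": the same for the moment, N m; "opening": finger opening in m; "gripper_force": force on a finger pad.
Only numpy, scipy, OpenCV 4.12 (cv2) and the standard library are available. Lean on these libraries where they do the work, as an engineer would, in place of code of your own. Each camera call takes 0.05 s, during which the arm holds its last target. There are 200 camera calls.

TASK

Pick up the empty two-compartment tote that stands directly on the table by the grip bar inside it, and stack it squarely on the matching tote that stands on the wooden board. Turn it end for end relative to the lower one, its pouring lip over the lower tote's full-height end, so that it stands level on the rim ledges instead of nesting inside. Set it down gently rather than dropping it, and leave the lower tote where it stands.

Things in the scene. Friction and masses are not known exactly. Their poses are not given: they have to be found in the camera images.
- tote_mid (a point): Centre of the loose off-white plastic stack-nest tote on the table, 40 mm above its underside; z up, x towards its pouring end. 201 (x) x 152 (y) x 80 mm high, 0.25 to 0.5 kg. +x end: wall dipped to 51 mm, flat lip out to x = 124 mm; -x end full height. Inside, a divider across the width at x = 0 has a grip bar 14 mm thick (x), 86 mm long (y), from 12 mm below to 10 mm above this point; 80 mm free either side in x.
- base_mid (a point): Centre of the lower tote, 40 mm above its underside; same shape and axes as the loose one. Stands loose on a fixed slatted board (250 x 195 x 18 mm). Stacked end for end, the upper tote's underside is 80 mm above the lower's (centre 80 mm above this point); the same way round its feet pass between the ledges and it nests, only 50 mm above. Rim 40 mm above this point.
- base_lip (a point): Pouring end of the lower tote: top of its dipped end wall, 100 mm from its centre along its +x, 50 mm above its underside; same axes. Both totes: feet 26 x 23 mm under the long sides at x = +60 and -30, y = +-57 mm, level with the underside; rim ledges 26 x 25 mm flush with the rim inside the long sides at x = -60 and +30 mm.

How it is judged (in metres and radians):
At the end, for the whole second after the job is handed in: The tote rests, released, on the lower one, end for end (lip over its full-height end): centres within 15 mm horizontally, long axes within 10 degrees, underside 73 to 87 mm above the lower underside, both upright within 4 degrees, lower tote within 30 mm of its start (horizontal distance between tote_mid and base_mid below 0.015 m and z of tote_mid in the frame of base_mid between 0.073 and 0.087 m and angle between the x axis of tote_mid and the x axis of base_mid, either way round below 0.175 rad and x of base_lip in the frame of tote_mid below -0.07 m and angle between each of tote_mid, base_mid's own z axis and vertical below 0.07 rad and distance of base_mid from where it was at the start of the episode below 0.03 m and linear speed of tote below 0.02 m/s and angular speed of tote below 0.1 rad/s); the robot touches nothing.
It fails at once if the tote is dropped (falling free of the fingers faster than 0.6 m/s, a drop of about 20 mm) (contact force between the fingers and tote below 0.05 N and linear speed of tote above 0.6 m/s).
It fails at once if the lower tote is pushed more than 30 mm from its place (distance of base_mid from where it was at the start of the episode above 0.03 m).
It also fails if it takes over 40 s, if anything falls off the work surface, if the arm or the gripper's body presses on something with over 40 N, if the wrist force passes 120 N, or if a joint passes its speed limit or range.

## Working session

There is one attempt and no reset: what is moved stays moved. The work goes in short steps, Python scripts to look and compute and a shell command to move; the robot and the scene stay as the last step left them, time stands still between calls to the robot, and variables do not carry over. Pictures are saved under pics/ and viewed, at most 10 in all, crops included, and the job is handed in when it is done.

```bash
mkdir -p pics; ls; cat > h.py <<'E'
import numpy as np, cv2
from plant import sensors, viewer, workorder, ctrl
def snap(n,f):
    p=viewer.camera_params(n); im=np.asarray(viewer.snapshot(n)); cv2.imwrite('pics/'+f,im[:,:,::-1]); np.save('pics/'+f+'.npy',im); return p,im
def K(p): return np.array([[p['fx'],0,p['cx']],[0,p['fy'],p['cy']],[0,0,1.]]),np.array(p['dist'],float)
def ray(p,px):
    k,d=K(p); u=cv2.undistortPoints(np.array(px,float).reshape(-1,1,2),k,d).reshape(-1,2)
    c=np.c_[u[:,0],-u[:,1],-np.ones(len(u))]; E=np.array(p['extrinsics']); R,t=E[:3,:3],E[:3,3]
    return -R.T@t, c@R
def onplane(p,px,z):
    o,d=ray(p,px); return o+d*((z-o[2])/d[:,2])[:,None]
def proj(p,X):
    E=np.array(p['extrinsics']); c=np.atleast_2d(X)@E[:3,:3].T+E[:3,3]; k,d=K(p)
    return cv2.projectPoints(c*[1,-1,-1],np.zeros(3),np.zeros(3),k,d)[0].reshape(-1,2)
E
python3 - <<'E'
from h import *
import pickle
a,i=snap('top','top0.png'); b,j=snap('side','side0.png')
pickle.dump((a,b),open('cams.pkl','wb'))
cv2.imwrite('pics/both.png',cv2.resize(np.vstack([i,j])[:,:,::-1],None,fx=.75,fy=.75))
print(a,b,sensors.get_obs(),ctrl.hold_point_z)
E
```

```text
pics
{'fx': 496.16370009111364, 'fy': 496.16370009111364, 'cx': 314.30427688187655, 'cy': 205.44112164677065, 'dist': array([-0.08165303,  0.        ,  0.        ,  0.        ,  0.        ]), 'extrinsics': array([[-0.02435617, -0.99959601, -0.01464911,  0.03828922],
       [ 0.98793296, -0.0263088 ,  0.15263131, -0.54553048],
       [-0.15295505, -0.01075483,  0.98817462, -1.11738328],
       [ 0.        ,  0.        ,  0.        ,  1.        ]])} {'fx': 379.3364256498785, 'fy': 379.3364256498785, 'cx': 321.7669272294118, 'cy': 196.93328321796082, 'dist': array([0.02282136, 0.        , 0.        , 0.        , 0.        ]), 'extrinsics': array([[ 0.64494579, -0.76418777,  0.00787239, -0.3352224 ],
       [ 0.52109263,  0.44727108,  0.72691887, -0.35742542],
       [-0.55902361, -0.46472102,  0.68667822, -0.42312265],
       [ 0.        ,  0.        ,  0.        ,  1.        ]])} {'clock': 0.1, 'joint_pos': array([ 8.98460466e+01,  2.05889254e+01,  6.36425589e-01, -1.89370313e-02,
       -7.01362111e+01, -1.65075116e+01]), 'qvel': array([-0.02211267, -0.17603931,  0.12290668,  0.14906036,  0.04716086,
       -0.0432879 ]), 'tau': array([-2.35984517e-03, -5.84164023e+01,  2.93752956e+01,  7.01557964e+00,
        1.02195988e-02, -5.52056918e-05]), 'tool_pos': array([0.19341953, 0.64620756, 0.22567488]), 'orientation': array([ 1.79909887e+02, -8.14000686e-03, -1.66679069e+01]), 'force': array([-1.02877928,  0.30953159, -0.02913616]), 'moment': array([-0.01039444,  0.03375108,  0.00942024]), 'gripper_force': 0.0, 'opening': 0.08739800726882538} 0.0188
```

View pics/top0.png

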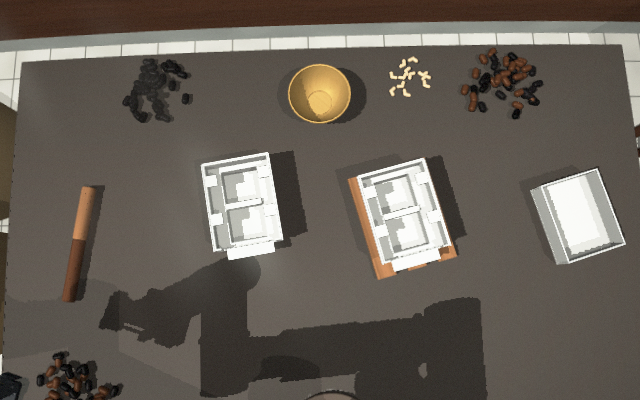

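View pics/side0.png

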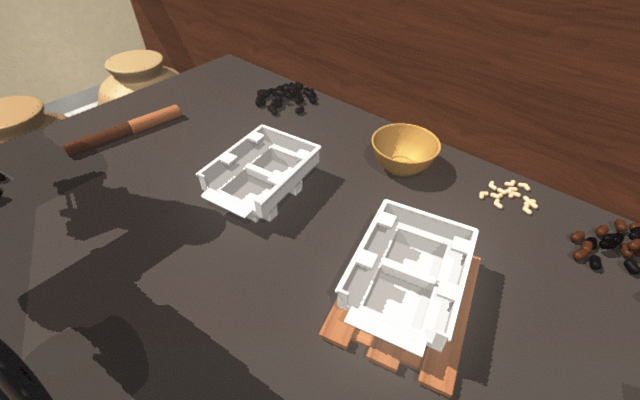

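The top view shows the loose tote around px (240,205) and the base tote around (405,212). Both have their lip toward the robot (bottom of the picture). The side view agrees. Next I'll measure the rim corners.

```bash
python3 - <<'E'
from h import *
im=np.load('pics/top0.png.npy'); sd=np.load('pics/side0.png.npy')
a=cv2.resize(im[145:285,190:290],None,fx=4,fy=4,interpolation=cv2.INTER_CUBIC)
b=cv2.resize(im[145:285,350:460],None,fx=4,fy=4,interpolation=cv2.INTER_CUBIC)[:, :400]
cv2.imwrite('pics/crop.png',np.hstack([a,b])[:,:,::-1])
E
```

```text
(no output)
```

View pics/crop.png

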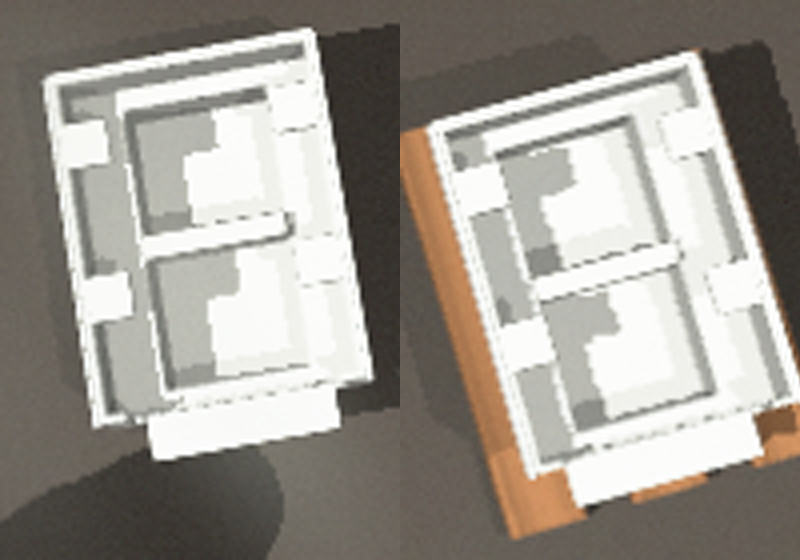

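The crop shows the rim corners. Loose tote: (45,77), (315,29), (371,378), (95,425). Base tote: (430,122), (697,52), (532,475), with the fourth near (801,402).

```bash
python3 - <<'E'
from h import *
import pickle
t,s=pickle.load(open('cams.pkl','rb'))
def fit(px,z):
    P=onplane(t,px,z)[:,:2]
    # model corners: TL,TR = full-height end (-x). image up = +X world, left=+Y
    # tote x axis ~ -X world ; tote y ~ -Y world => image-right is +y_tote
    M=np.array([[-.1005,-.076],[-.1005,.076],[.1005,.076],[.1005,-.076]])
    c=P.mean(0); mc=M.mean(0); H=(M-mc).T@(P-c); U,_,V=np.linalg.svd(H); R=(V.T@np.diag([1,np.linalg.det(V.T@U.T)])@U.T)
    ctr=c-R@mc; res=(M@R.T+ctr-P)*1000
    print('c',ctr.round(4),'yaw',np.degrees(np.arctan2(R[1,0],R[0,0])).round(2),'sides',[round(np.linalg.norm(P[i]-P[i-1])*1e3,1) for i in range(4)],res.round(1).tolist())
    return ctr,R
def circ(ctr,R,z):
    M=np.array([[-.1005,-.076],[-.1005,.076],[.1005,.076],[.1005,-.076]]); return np.c_[M@R.T+ctr,np.full(4,z)]
o=np.array([190,145])-.375
L=fit(np.array([[45,77],[315,29],[371,378],[95,425]])/4+o,.08)
o=np.array([350,145])-.375
B=fit(np.array([[30,122],[297,52],[401,402],[132,475]])/4+o,.098)
im=np.load('pics/side0.png.npy').copy()[:,:,::-1].copy(); tp=np.load('pics/top0.png.npy')[:,:,::-1].copy()
for (c,R),z in ((L,.08),(B,.098)):
    for q,i in ((s,im),(t,tp)):
        cv2.polylines(i,[np.round(proj(q,circ(c,R,z))*8).astype(int).astype(np.int32)],True,(0,0,255),1,cv2.LINE_AA,3)
cv2.imwrite('pics/ov.png',np.hstack([cv2.resize(tp[140:290,190:470],None,fx=1.42,fy=1.42),cv2.resize(im[110:360,180:490],(398,321))[:213]]) if 0 else cv2.resize(im[110:370,180:500],None,fx=2.3,fy=2.3))
E
```

```text
c [0.5555 0.1901] yaw -171.55 sides [np.float64(203.5), np.float64(158.4), np.float64(204.3), np.float64(157.2)] [[-0.7, -3.4], [-2.1, 2.9], [1.2, 2.8], [1.6, -2.4]]
c [ 0.5228 -0.1738] yaw -166.61 sides [np.float64(204.1), np.float64(156.8), np.float64(204.3), np.float64(154.3)] [[-0.9, -2.7], [-2.2, 2.0], [1.3, 1.5], [1.8, -0.8]]
```

View pics/ov.png

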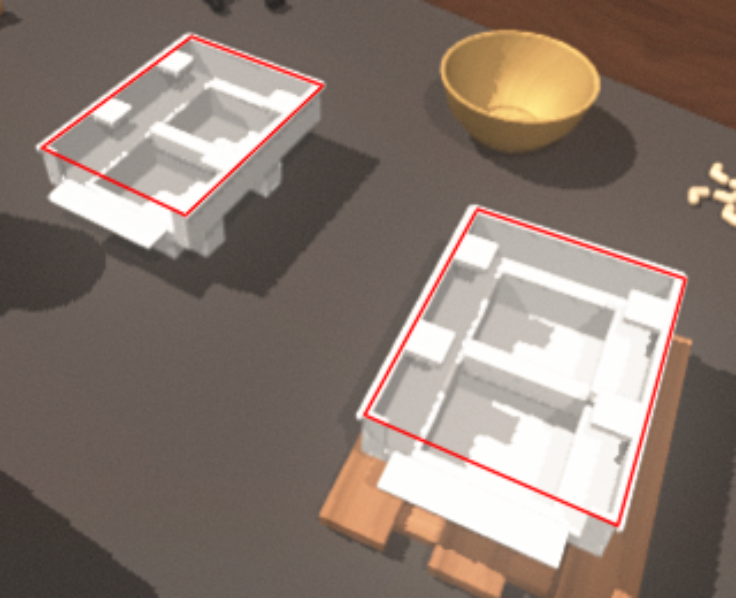

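The fit puts the loose tote at (0.5555, 0.190), yaw -171.6°, and the base at (0.523, -0.174), yaw -166.6°. The projection into the side view agrees to about 2 mm. I'll approach at tool yaw 98.45° so joint 6 has room for the later half turn.

```bash
cat > g.py <<'E'
import sys
from h import *
from scipy.spatial.transform import Rotation as Ro
x,y,z,yaw=map(float,sys.argv[1:5]); s=sensors.get_obs()
R=Ro.from_euler('xyz',s['orientation'],degrees=True); T=Ro.from_euler('xyz',[180,0,yaw],degrees=True)
print('shift',(R.inv().apply(np.array([x,y,z])-s['tool_pos'])).round(4),'turn',(R.inv()*T).as_rotvec(degrees=True).round(2))
print('t',s['clock'],'pos',s['tool_pos'].round(4),'rpy',s['orientation'].round(2),'j',s['joint_pos'].round(1),'F',s['force'].round(1),'open',s['opening'],s['gripper_force'])
E
python3 -m pendant '[[1,[0.12,0.083,-0.02],[0,0,-20]],[1,[0.24,0.166,-0.02],[0,0,-45]],[1,[0.24,0.166,-0.02],[0,0,-45]],[1,[0.24,0.166,-0.02],[0,0,-45]],[1,[0.24,0.166,-0.02],[0,0,-45]],[1,[0.24,0.166,-0.02],[0,0,-45]],[1,[0.24,0.166,-0.02],[0,0,-45]]]'; python3 g.py .5555 .1901 .2 98.45
```

```text
clock: 0.68
tool_pos: [0.3753, 0.4184, 0.2464]
orientation: [180.0, 0.0, 28.8]
force: [1.2, 1.9, 0.2]
opening: 0.0876
gripper_force: 0.0
shift [0.0481 0.2869 0.0464] turn [-1.000e-02  2.000e-02 -6.968e+01]
t 0.6833 pos [0.3753 0.4184 0.2464] rpy [1.800e+02 2.000e-02 2.877e+01] j [ 68.1   9.2 -12.   -0.  -68.7  50.7] F [1.2 1.9 0.2] open 0.08760769489833885 0.0
```

```bash
python3 -m pendant '[[1,[0.048,0.287,0.046],[0,0,-69.7]],[1,[0.048,0.287,0.046],[0,0,-69.7]],[1,[0.048,0.287,0.046],[0,0,-69.7]],[1,[0.048,0.287,0.046],[0,0,-69.7]],[1,[0.048,0.287,0.046],[0,0,-69.7]],[1,[0.048,0.287,0.046],[0,0,-69.7]],[1,[0.048,0.287,0.046],[0,0,-69.7]],[1,[0.048,0.287,0.046],[0,0,-69.7]],[1,[0.048,0.287,0.046],[0,0,-69.7]],[1,[0.048,0.287,0.046],[0,0,-69.7]]]'; python3 -m pendant '[[1,[0,0,0],[0,0,0]],[1,[0,0,0],[0,0,0]]]' >/dev/null; python3 g.py .5555 .1901 .2 98.45
python3 - <<'E'
from h import *
import pickle
p,i=snap('wrist','w0.png'); pickle.dump(p,open('w0.pkl','wb'))
E
```

```text
clock: 1.52
tool_pos: [0.5536, 0.1885, 0.1993]
orientation: [-179.9, 0.1, 96.1]
force: [-0.5, 0.7, -0.3]
opening: 0.0878
gripper_force: 0.0
shift [-0.0004  0.0025  0.0001] turn [-0.03  0.01 -2.73]
t 1.6833 pos [0.553  0.1902 0.2001] rpy [-1.7997e+02  1.0000e-02  9.5720e+01] j [ 38.1  13.2 -13.2  -0.  -63.6 147.6] F [-0.6 -0.4  1.3] open 0.08806620706521569 0.0
```

View pics/w0.png

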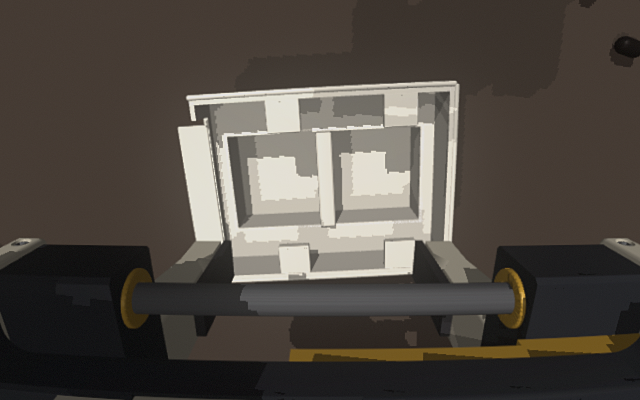

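The wrist view shows the bar running from (323,131) at the far end to (328,227) at the near end. I'll check it against the estimate.

```bash
python3 - <<'E'
from h import *
import pickle
p=pickle.load(open('w0.pkl','rb'))
P=onplane(p,[[323,131],[328,227],[316.5,180],[333.5,180]],.05);print(P.round(4))
C=onplane(p,[[187,98],[458,83]],.08);print(C.round(4),np.linalg.norm(C[0]-C[1]))
d=C[1]-C[0];print(np.degrees(np.arctan2(d[1],d[0])))
R=np.radians(-171.55);f=lambda x,y,z:[.5555+np.cos(R)*x-np.sin(R)*y,.1901+np.sin(R)*x+np.cos(R)*y,z]
print(proj(p,[f(0,-.043,.05),f(0,.043,.05),f(.1005,-.076,.08),f(-.1005,-.076,.08)]).round(1))
E
```

```text
[[0.5477 0.2341 0.05  ]
 [0.5609 0.1478 0.05  ]
 [0.5463 0.1909 0.05  ]
 [0.5612 0.1924 0.05  ]]
[[0.4425 0.2524 0.08  ]
 [0.6443 0.2836 0.08  ]] 0.2042533831309613
8.778746804491055
[[324.6 132.9]
 [328.9 227.4]
 [190.2 100.8]
 [456.4  87.7]]
```

```bash
python3 -m pendant '[[1,[0,0.002,0.03],[0,0,-2.7]],[1,[0,0.002,0.06],[0,0,-2.7]],[1,[0,0.002,0.085],[0,0,-2.7]],[1,[0,0.002,0.1],[0,0,-2.7]],[1,[0,0.002,0.1],[0,0,-2.7]],[1,[0,0.002,0.1],[0,0,-2.7]]]'; python3 g.py .555 .1906 .0235 98.45
```

```text
clock: 2.23
tool_pos: [0.5548, 0.1909, 0.1002]
orientation: [-179.9, 0.1, 98.6]
force: [0.1, 0.4, 0.4]
opening: 0.0878
gripper_force: 0.0
shift [-0.0002  0.0003  0.0767] turn [-0.07  0.05  0.14]
t 2.2333 pos [0.5548 0.1909 0.1002] rpy [-1.7993e+02  5.0000e-02  9.8590e+01] j [ 38.1  18.8 -20.    0.  -51.3 150.5] F [0.1 0.4 0.4] open 0.0877837681767002 0.0
```

```bash
python3 -m pendant '[[1,[0,0,0.02],[0,0,0]],[1,[0,0,0.04],[0,0,0]],[1,[0,0,0.058],[0,0,0]],[1,[0,0,0.07],[0,0,0]],[1,[0,0,0.0765],[0,0,0]],[1,[0,0,0.0765],[0,0,0]],[1,[0,0,0.0765],[0,0,0]]]'; python3 g.py .555 .1906 .0235 98.45
```

```text
clock: 2.82
tool_pos: [0.5559, 0.1913, 0.0251]
orientation: [179.9, -0.0, 98.7]
force: [-0.0, -0.1, 0.1]
opening: 0.0876
gripper_force: 0.0
shift [-0.0006 -0.001   0.0016] turn [ 0.08 -0.03  0.21]
t 2.8167 pos [0.5559 0.1913 0.0251] rpy [ 1.7992e+02 -3.0000e-02  9.8660e+01] j [ 38.   24.1 -24.    0.  -41.8 150.6] F [-0.  -0.1  0.1] open 0.08764895370687724 0.0
```

Now I'll close the fingers.

```bash
python3 -m pendant '[[0,[0,0,0.001],[0,0,0]],[-0.4,[0,0,0.001],[0,0,0]],[-0.6,[0,0,0.001],[0,0,0]],[-0.8,[0,0,0.001],[0,0,0]],[-1,[0,0,0.001],[0,0,0]],[-1,[0,0,0.001],[0,0,0]],[-1,[0,0,0.001],[0,0,0]],[-1,[0,0,0.001],[0,0,0]],[-1,[0,0,0.001],[0,0,0]]]'; python3 g.py .555 .1906 .0235 98.45
```

```text
clock: 3.57
tool_pos: [0.5551, 0.1907, 0.0229]
orientation: [-180.0, 0.0, 98.7]
force: [-0.6, -0.5, 0.7]
opening: 0.0333
gripper_force: 0.0
shift [-0.     -0.0001 -0.0006] turn [-0.01  0.    0.21]
t 3.5667 pos [0.5551 0.1907 0.0229] rpy [-179.99    0.     98.66] j [ 38.   24.2 -24.2   0.  -41.6 150.6] F [-0.6 -0.5  0.7] open 0.03331667544231856 0.0
```

```bash
python3 -m pendant '[[-1,[0,0,0],[0,0,0]],[-1,[0,0,0],[0,0,0]],[-1,[0,0,0],[0,0,0]],[-1,[0,0,0],[0,0,0]],[-1,[0,0,0],[0,0,0]],[-1,[0,0,0],[0,0,0]],[-1,[0,0,0],[0,0,0]]]'; python3 g.py .555 .1906 .0235 98.45
```

```text
clock: 4.15
tool_pos: [0.5552, 0.1907, 0.0229]
orientation: [180.0, -0.0, 98.7]
force: [0.8, -0.6, 0.4]
opening: 0.0142
gripper_force: 30.0
shift [-0.0001 -0.0002 -0.0006] turn [ 0.01 -0.    0.22]
t 4.15 pos [0.5552 0.1907 0.0229] rpy [179.99  -0.    98.67] j [ 38.   24.2 -24.1   0.  -41.6 150.6] F [ 0.8 -0.6  0.4] open 0.014166914303402568 29.999471604824066
```

The bar is gripped: 14.2 mm opening, 30 N. Lifting gently.

```bash
python3 -m pendant '[[-1,[0,0,-0.005],[0,0,0]],[-1,[0,0,-0.015],[0,0,0]],[-1,[0,0,-0.03],[0,0,0]],[-1,[0,0,-0.05],[0,0,0]],[-1,[0,0,-0.075],[0,0,0]],[-1,[0,0,-0.1],[0,0,0]],[-1,[0,0,-0.125],[0,0,0]],[-1,[0,0,-0.15],[0,0,0]],[-1,[0,0,-0.17],[0,0,0]],[-1,[0,0,-0.187],[0,0,0]]]';python3 -m pendant '[[-1,[0,0,0],[0,0,0]],[-1,[0,0,0],[0,0,0]]]' >/dev/null;  python3 g.py .5228 -.1738 .21 -76.61; python3 -c "
from h import *
snap('side','s1.png')"
```

```text
clock: 4.98
tool_pos: [0.555, 0.1907, 0.2127]
orientation: [179.9, -0.1, 98.7]
force: [0.1, 0.3, -1.7]
opening: 0.0142
gripper_force: 30.0
shift [-0.3557 -0.0869  0.0005] turn [-1.2000e-01 -1.6000e-01  1.7526e+02]
t 5.15 pos [0.5551 0.1909 0.2111] rpy [ 1.799e+02 -8.000e-02  9.866e+01] j [ 38.   12.9 -12.2  -0.  -64.9 150.6] F [-0.8 -0.5 -4.2] open 0.013844177792363304 29.99881625175476
```

View pics/s1.png

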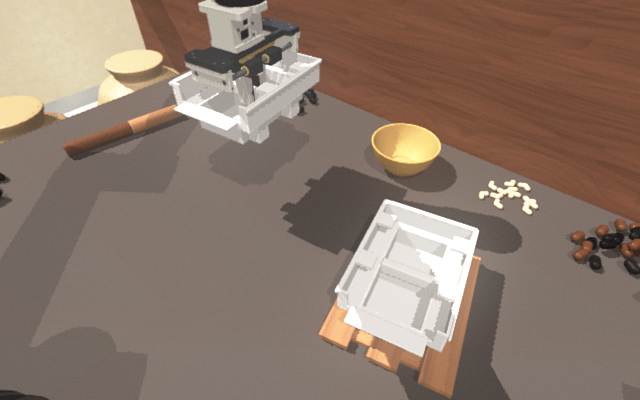

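The tote is lifted and hangs level. Now I'll carry it over and turn it in three stages.

```bash
python3 -m pendant '[[-1,[-0.006,-0.0015,0],[0,0,3]],[-1,[-0.018,-0.004,0],[0,0,9]],[-1,[-0.030,-0.007,0],[0,0,15]],[-1,[-0.044,-0.011,0],[0,0,22]],[-1,[-0.057,-0.014,0],[0,0,28]],[-1,[-0.07,-0.017,0],[0,0,35]],[-1,[-0.083,-0.02,0],[0,0,41]],[-1,[-0.096,-0.023,0],[0,0,47]],[-1,[-0.108,-0.026,0],[0,0,53]],[-1,[-0.12,-0.03,0],[0,0,59]]]';  python3 g.py .5228 -.1738 .21 -76.61
```

```text
clock: 6.03
tool_pos: [0.5425, 0.0666, 0.2082]
orientation: [-179.9, 0.2, 39.4]
force: [-0.2, -0.4, -3.2]
opening: 0.0145
gripper_force: 30.0
shift [-0.1677  0.1734 -0.0015] turn [  0.13   0.17 115.96]
t 6.0333 pos [0.5425 0.0666 0.2082] rpy [-1.7994e+02  1.7000e-01  3.9350e+01] j [ 27.5   9.4 -17.   -0.  -63.8 101.8] F [-0.2 -0.4 -3.2] open 0.014486489034757806 29.994727671146393
```

```bash
python3 -m pendant '[[-1,[-0.008,0.008,0],[0,0,6]],[-1,[-0.017,0.017,0],[0,0,12]],[-1,[-0.026,0.026,0],[0,0,18]],[-1,[-0.035,0.035,0],[0,0,24]],[-1,[-0.044,0.045,0],[0,0,30]],[-1,[-0.053,0.054,0],[0,0,36]],[-1,[-0.062,0.063,0],[0,0,42]],[-1,[-0.071,0.072,0],[0,0,48]],[-1,[-0.08,0.082,0],[0,0,54]],[-1,[-0.088,0.091,0],[0,0,60]]]';  python3 g.py .5228 -.1738 .21 -76.61
```

```text
clock: 6.87
tool_pos: [0.5326, -0.0595, 0.2083]
orientation: [179.9, 0.2, -20.6]
force: [1.3, -0.5, -2.8]
opening: 0.0137
gripper_force: 30.0
shift [ 0.0311  0.1105 -0.0016] turn [ 0.15  0.11 55.96]
t 6.8667 pos [ 0.5326 -0.0595  0.2083] rpy [ 1.7992e+02  1.6000e-01 -2.0650e+01] j [ 14.6   8.3 -18.3  -0.  -63.6  54.8] F [ 1.3 -0.5 -2.8] open 0.013652561061391786 29.994817972183228
```

```bash
python3 -m pendant '[[-1,[0.003,0.012,0],[0,0,6]],[-1,[0.006,0.024,0],[0,0,12]],[-1,[0.009,0.036,0],[0,0,18]],[-1,[0.012,0.048,0],[0,0,24]],[-1,[0.016,0.06,0],[0,0,30]],[-1,[0.02,0.072,0],[0,0,36]],[-1,[0.024,0.084,0],[0,0,42]],[-1,[0.027,0.095,0],[0,0,48]],[-1,[0.0295,0.105,0],[0,0,53]],[-1,[0.031,0.1105,0],[0,0,56]]]';python3 -m pendant '[[-1,[0,0,0],[0,0,0]],[-1,[0,0,0],[0,0,0]],[-1,[0,0,0],[0,0,0]]]' >/dev/null;  python3 g.py .5228 -.1738 .21 -76.61
python3 - <<'E'
from h import *
import pickle
t,i=snap('top','t2.png'); s,j=snap('side','s2.png')
a=cv2.resize(i[120:300,340:480],None,fx=3,fy=3); b=cv2.resize(j[100:400,280:500],None,fx=1.6,fy=1.8)
cv2.imwrite('pics/c2.png',np.hstack([a,b])[:,:,::-1])
E
```

```text
clock: 7.7
tool_pos: [0.5233, -0.1739, 0.2081]
orientation: [179.8, 0.1, -76.7]
force: [-0.7, 0.5, -3.2]
opening: 0.0138
gripper_force: 30.0
shift [ 0.0007  0.0015 -0.0009] turn [0.08 0.03 0.38]
t 7.95 pos [ 0.5241 -0.1728  0.2091] rpy [ 1.7992e+02  3.0000e-02 -7.6230e+01] j [  2.1   9.8 -16.4  -0.  -63.9  11.7] F [ 0.9  0.1 -3.4] open 0.01345522358270953 29.998944997787476
```

View pics/c2.png

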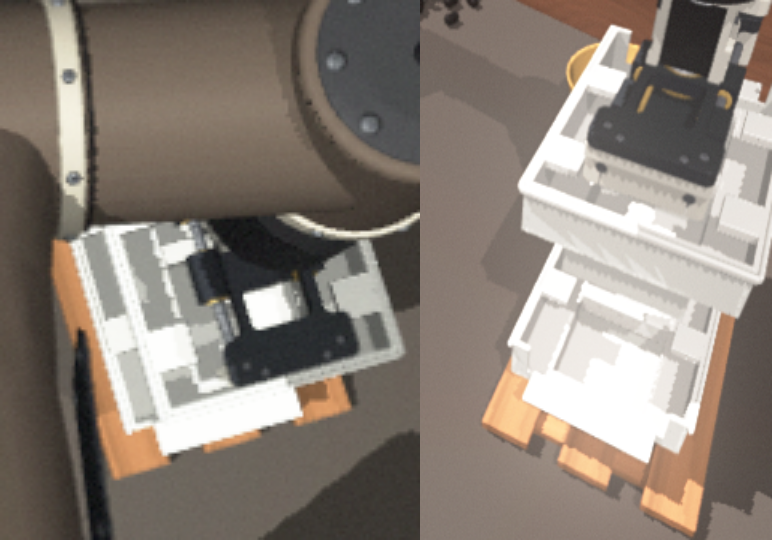

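The upper tote hangs over the base with its full-height end above the base's lip. Its near-left rim corner in the side view is at about (346,206). I'll compare that with the prediction.

```bash
python3 - <<'E'
from h import *
import pickle
t,s=pickle.load(open('cams.pkl','rb'))
R=np.radians(13.77);f=lambda x,y,z:[.5241+np.cos(R)*x-np.sin(R)*y,-.1728+np.sin(R)*x+np.cos(R)*y,z]
print(proj(s,[f(-.1005,.076,.266),f(.1005,.076,.266),f(-.1005,-.076,.266)]).round(1), 'seen',(345.6,205.6),(398.8,115.6),(498.8,254.4))
print(onplane(s,[(345.6,205.6),(398.8,115.6),(498.8,254.4)],.266).round(4), np.round([f(-.1005,.076,.266),f(.1005,.076,.266),f(-.1005,-.076,.266)],4))
print(onplane(t,[(340+402/3,120+353/3)],.266))
E
python3 g.py .5228 -.1738 .21 -76.61
```

```text
[[344.1 202.7]
 [401.2 115.1]
 [490.  253. ]] seen (345.6, 205.6) (398.8, 115.6) (498.8, 254.4)
[[ 0.4059 -0.1269  0.266 ]
 [ 0.6002 -0.0731  0.266 ]
 [ 0.4483 -0.2775  0.266 ]] [[ 0.4084 -0.1229  0.266 ]
 [ 0.6036 -0.0751  0.266 ]
 [ 0.4446 -0.2705  0.266 ]]
[[ 0.44278923 -0.27506523  0.266     ]]
shift [ 0.0008  0.0019 -0.0004] turn [0.03 0.02 0.37]
t 8.05 pos [ 0.5244 -0.1726  0.2096] rpy [ 1.7997e+02  2.0000e-02 -7.6240e+01] j [  2.1   9.7 -16.4  -0.  -63.9  11.7] F [-0.2 -0.1 -1.9] open 0.013775015971265235 29.99891996383667
```

It agrees within about 3 mm. Descending to just above contact.

```bash
python3 -m pendant '[[-1,[0,0.001,0.006],[0,0,0.3]],[-1,[0,0.001,0.018],[0,0,0.3]],[-1,[0,0.001,0.032],[0,0,0.3]],[-1,[0,0.001,0.046],[0,0,0.3]],[-1,[0,0.001,0.059],[0,0,0.3]],[-1,[0,0.001,0.069],[0,0,0.3]],[-1,[0,0.001,0.076],[0,0,0.3]],[-1,[0,0.001,0.08],[0,0,0.3]],[-1,[0,0.001,0.08],[0,0,0.3]],[-1,[0,0.001,0.08],[0,0,0.3]]]';  python3 g.py .5235 -.173 .121 -76.61
python3 - <<'E'
from h import *
s,j=snap('side','s3.png')
cv2.imwrite('pics/c3.png',cv2.resize(j[130:380,280:540],None,fx=2.3,fy=2.3)[:,:,::-1])
E
```

```text
clock: 8.88
tool_pos: [0.5239, -0.1733, 0.1302]
orientation: [-180.0, -0.0, -76.6]
force: [-0.7, -0.1, -3.5]
opening: 0.0136
gripper_force: 30.0
shift [-0.0004  0.0003  0.0092] turn [-0.02 -0.02 -0.01]
t 8.8833 pos [ 0.5239 -0.1733  0.1302] rpy [-1.7998e+02 -2.0000e-02 -7.6620e+01] j [  2.   13.8 -22.5   0.  -53.6  11.3] F [-0.7 -0.1 -3.5] open 0.013591233610028055 29.99897986650467
```

View pics/c3.png

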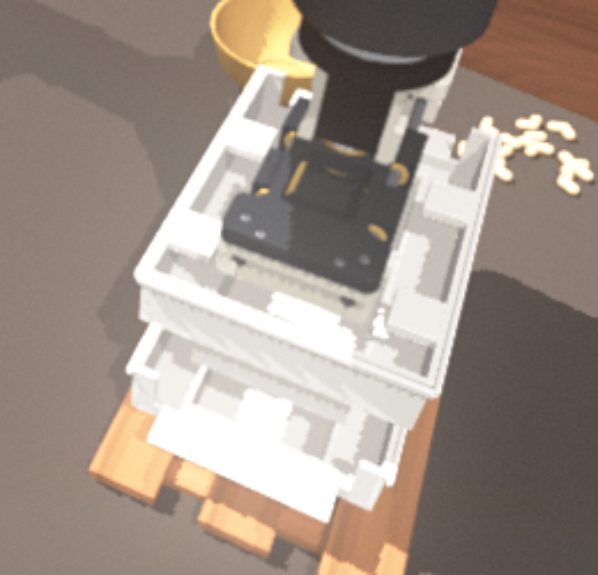

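The upper tote is just above the base. Its near rim corners are at crop (138,278) and (438,392).

```bash
python3 - <<'E'
from h import *
import pickle
t,s=pickle.load(open('cams.pkl','rb'))
R=np.radians(13.4);f=lambda x,y,z:[.5228+np.cos(R)*x-np.sin(R)*y,-.1738+np.sin(R)*x+np.cos(R)*y,z]
P=onplane(s,np.array([(138,278),(438,392)])/2.3+[280,130],.187); W=np.array([f(-.1005,.076,.187),f(-.1005,-.076,.187)])
print(P.round(4),W.round(4),(P-W).mean(0)*1e3,np.linalg.norm(P[0]-P[1]))
E
python3 -m pendant '[[-1,[0,0,0.002],[0,0,0]],[-1,[0,0,0.004],[0,0,0]],[-1,[0,0,0.006],[0,0,0]],[-1,[0,0,0.006],[0,0,0]]]'; python3 -m pendant '[[-1,[0,0,0.001],[0,0,0]],[-1,[0,0,0.001],[0,0,0]]]'
```

```text
[[ 0.4051 -0.124   0.187 ]
 [ 0.4439 -0.2741  0.187 ]] [[ 0.4074 -0.1232  0.187 ]
 [ 0.4426 -0.271   0.187 ]] [-0.55294698 -1.96363661  0.        ] 0.15502850050583955
clock: 9.27
tool_pos: [0.5234, -0.1733, 0.1236]
orientation: [180.0, 0.0, -76.6]
force: [0.1, -0.7, -3.0]
opening: 0.0138
gripper_force: 30.0
clock: 9.43
tool_pos: [0.5235, -0.1733, 0.1228]
orientation: [180.0, 0.0, -76.6]
force: [0.1, -0.0, -2.4]
opening: 0.0139
gripper_force: 30.0
```

Alignment is within 2 mm. Stepping down until contact.

```bash
python3 -m pendant '[[-1,[0,0,0.001],[0,0,0]],[-1,[0,0,0.001],[0,0,0]]]'; python3 -m pendant '[[-1,[0,0,0.001],[0,0,0]],[-1,[0,0,0.001],[0,0,0]]]'|grep -E 'pos|force'; python3 -m pendant '[[-1,[0,0,0.0005],[0,0,0]],[-1,[0,0,0.0005],[0,0,0]]]'|grep -E 'pos|force'
```

```text
clock: 9.6
tool_pos: [0.5236, -0.1733, 0.1218]
orientation: [180.0, 0.0, -76.6]
force: [-0.4, 0.7, -3.1]
opening: 0.0137
gripper_force: 30.0
tool_pos: [0.5237, -0.1733, 0.121]
force: [0.2, 0.4, -2.1]
gripper_force: 30.0
tool_pos: [0.5237, -0.1733, 0.1209]
force: [-3.1, 0.9, 2.6]
gripper_force: 30.0
```

Contact came at the expected height of 0.121. I'll press 0.5 mm further, then open.

```bash
python3 -m pendant '[[-1,[0,0,0.0005],[0,0,0]],[-1,[0,0,0.0005],[0,0,0]]]'|grep -E 'pos|force'; python3 -m pendant '[[-0.6,[0,0,0],[0,0,0]],[-0.5,[0,0,0],[0,0,0]],[-0.3,[0,0,0],[0,0,0]],[-0.1,[0,0,0],[0,0,0]],[0.1,[0,0,0],[0,0,0]],[0.3,[0,0,0],[0,0,0]],[0.3,[0,0,0],[0,0,0]],[0.3,[0,0,0],[0,0,0]],[0.3,[0,0,0],[0,0,0]]]'
```

```text
tool_pos: [0.5237, -0.1733, 0.1209]
force: [-4.2, 1.5, 7.9]
gripper_force: 30.0
clock: 10.85
tool_pos: [0.5236, -0.1733, 0.1199]
orientation: [180.0, 0.0, -76.6]
force: [0.6, -0.2, -0.5]
opening: 0.0561
gripper_force: 0.0
```

The fingers are open. Retreating straight up, then clear to the side for a final look.

```bash
python3 -m pendant '[[0.3,[0,0,-0.008],[0,0,0]],[0.3,[0,0,-0.025],[0,0,0]],[0.3,[0,0,-0.05],[0,0,0]],[0.3,[0,0,-0.08],[0,0,0]],[0.3,[0,0,-0.11],[0,0,0]],[0.3,[0,0,-0.14],[0,0,0]],[0.3,[0,0,-0.16],[0,0,0]],[0.3,[0,0,-0.17],[0,0,0]]]'; python3 -m pendant '[[0.3,[-0.03,0,0],[0,0,0]],[0.3,[-0.07,0,0],[0,0,0]],[0.3,[-0.11,0,0],[0,0,0]],[0.3,[-0.15,0,0],[0,0,0]],[0.3,[-0.19,0,0],[0,0,0]],[0.3,[-0.23,0,0],[0,0,0]],[0.3,[-0.27,0,0],[0,0,0]],[0.3,[-0.30,0,0],[0,0,0]],[0.3,[-0.30,0,0],[0,0,0]]]' >/dev/null; python3 g.py .52 .4 .3 -76
python3 - <<'E'
from h import *
t,i=snap('top','t4.png'); s,j=snap('side','s4.png')
a=cv2.resize(i[130:310,340:480],None,fx=3,fy=3); b=cv2.resize(j[130:400,300:520],None,fx=1.65,fy=2)
cv2.imwrite('pics/c4.png',np.hstack([a,b])[:,:,::-1])
E
```

```text
clock: 11.52
tool_pos: [0.5246, -0.1736, 0.2941]
orientation: [-179.7, -0.1, -76.6]
force: [0.5, 0.8, 0.3]
opening: 0.0573
gripper_force: 0.0
shift [-0.2541 -0.1303 -0.01  ] turn [ 0.    0.05 -0.42]
t 12.2667 pos [0.4531 0.1224 0.2898] rpy [ 1.800e+02  5.000e-02 -7.642e+01] j [ 39.2  -1.5 -18.1  -0.  -73.4 -25.6] F [ 0.6 -0.1 -0.2] open 0.05708654546789658 0.0
```

View pics/c4.png

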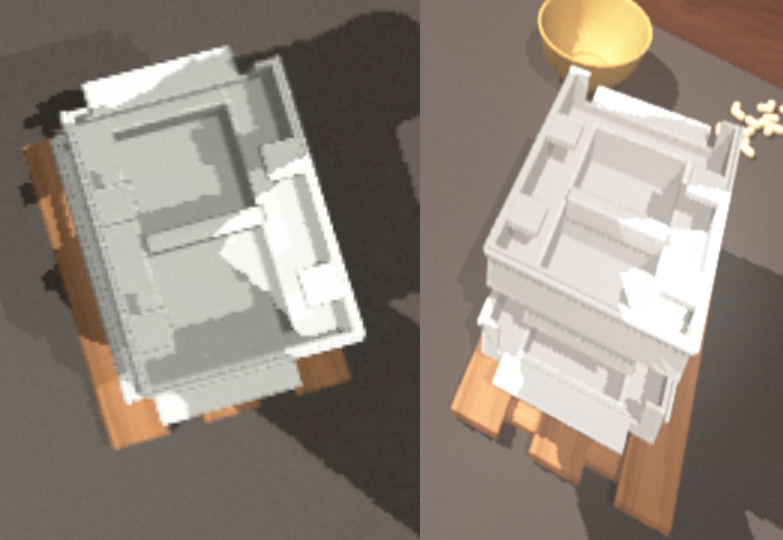

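The upper tote sits on the base with its lip at the far, full-height end. In the top crop its rim corners are (62,115), (278,58), (364,337) and (140,395).

```bash
python3 - <<'E'
from h import *
import pickle
t,s=pickle.load(open('cams.pkl','rb'))
P=onplane(t,np.array([(62,115),(278,58),(364,337),(140,395)])/3+[340,130],.178)
S=onplane(s,np.array([(486-420,250),(696-420,352),(738-420,127),(575-420,72)])/[1.65,2]+[300,130],.178)
for Q in (P,S):
    d=Q[:,:2]; print(Q.mean(0).round(4),[round(1e3*np.linalg.norm(d[i]-d[i-1]),1) for i in range(4)])
v=P[0]+P[1]-P[2]-P[3];print(np.degrees(np.arctan2(v[1],v[0])))
E
```

```text
[ 0.5215 -0.1752  0.178 ] [np.float64(200.0), np.float64(157.5), np.float64(202.4), np.float64(158.6)]
[ 0.5215 -0.1752  0.178 ] [np.float64(198.8), np.float64(154.3), np.float64(203.3), np.float64(148.6)]
13.246979337485799
```

Both views put the upper centre at (0.5215, -0.1752), 2 mm from the base centre and at the stacked height. The yaw matches within 0.2°, so I'm handing in.

```bash
python3 -c "
from plant import workorder
print(workorder.close_job())"
```

```text
the job is handed in; nothing more can be done
None
```

The tote is stacked end for end on the lower one, about 2 mm off centre by both camera views, released gently, and the job is handed in; the verdict itself was not returned.

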